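# Slide the cake board out over the shelf edge for pick-up

## Robot

A 6-joint arm with a two-finger parallel gripper is mounted at the origin on the work surface. World frame = base frame: x ahead of the robot, y to its left, z up, the work surface at z = 0. Lengths are in m, angles in rad, forces in N, time in s.
With the tool pointing down it reaches from about 0.35 to 0.85 m from the base axis. Payload 8.1 kg.
Tool frame: the origin (TCP) lies on the mounting face of the last link; the fingertips stand 186 mm ahead of it and the grasp point (between the pads) lies 167 mm ahead of it; z points along the fingers, y is the line along which they close (so a half turn about z gives the same grasp; the last joint's range is limited). The gripper opens to 93 mm and grips with 3 to 60 N. Pads are 15 mm wide; open, the fingers measure 128 mm over their backs; the gripper's body (75 mm by 188 mm) begins 65 mm behind the grasp point.
Start: joints at [-1.236, 0.13, 1.488, -0, 1.523, -0.085], TCP at [0.245, -0.548, 0.405] pointing down, gripper open.
Joint ranges: [-2.96, 2.96], [-0.89, 2.26], [0.02, 2.5], [-1.34, 4.48], [0, 2.73], [-2.66, 2.66]. Speed limits (rad/s): [2.39, 2.39, 2.79, 3.14, 3.14, 3.14].

## Interface

Orientations are given as a rotation vector (axis times angle).
In Python, from plant import read_state, read_camera, camera_params, close_job gives the robot as it stands. The module is installed in compiled form; this text tells all that it offers.
- The arm moves only by the tool servo_tool, never from a script. Its argument "increments" is a list of rows, each an object with "slide": the shift along the tool's x, y, z in mm, a list of three; "dr": the turn, a rotation vector about the tool's x, y, z in rad, a list of three; "jaw": the closure, from 0 (fully open) to 1 (shut). In form: [{"slide": [x, y, z], "dr": [ax, ay, az], "jaw": jaw}, ...]. A call has 1 to 20 rows; each row is the pose to reach, as a shift and turn from the pose commanded when the call began, along the tool's axes at that moment; what a row does not reach only later rows make up. A row lasts 1/10 s, in which the tool goes at most 50 mm and 8.59 degrees, less where a joint would pass 70% of its speed; a pose out of reach is approached as far as the arm can. A call with a gripper value outside its range is refused whole. The fingers move at their own pace and stop on an object; "force" is the grip in N (left out, the last holds). Time passes only in rows, so rows that repeat a pose let the fingers close. It gives the time, the measured TCP pose, the force, the opening and the grip force at its end, in the units of the state.
- read_state(): the state, without advancing time (a new reading comes with each control period).
- read_camera(name): name is "side" or "top" or "wrist"; returns (picture, depth): 420x560x3 uint8, red, green, blue; 420x560 float32, m along the optical axis (not along the pixel's ray), 0 where there is no reading.
- camera_params(name): a dict with "fx", "fy", "cx", "cy" (pixels), "k1" (the pictures are not rectified: a ray, as slopes to the right and down, at radius r is drawn at 1 + k1 r^2 times it, then the intrinsics apply), "rvec" (rotation vector, rad) and "tvec" (3), from world to camera coordinates, as OpenCV has them. Camera axes: x right, y down, z forward; pixel columns grow to the right and rows downward; lengths in m; the calibration is good to about 2 mm. A picture is of the moment at which its call begins: read the wrist's pose just before it. camera_params takes no time and is no camera call; for the wrist camera it gives the pose at the moment of the call.
- close_job(): hands the job in; it is judged then, once.
The state is a dict: "t": time; "q": joint angles; "dq": joint speeds; "joint_torque": joint torques, N m; "tool_pos": TCP position; "orientation": TCP orientation; "force": force on the tool from outside, world axes, zero at the start; "wrist_torque": the same for the moment, N m; "opening": finger opening in m; "gripper_force": force on a finger pad.
Only numpy, scipy, OpenCV 4.12 (cv2) and the standard library are available. Lean on these libraries where they do the work, as an engineer would, in place of code of your own. Each camera call takes 0.05 s, during which the arm holds its last target. There are 200 camera calls.

## Task

On the low marble riser, push the rectangular cake board, with its little cake riding on it, away from the robot until its front end sticks out about 4 cm over the riser's far edge and the board sits square to that edge, then back away. Only push or slide the board along the marble: do not lift it, and do not touch the cake, which must stay standing where it is on the board. Leave the round board and everything else where they are.

Things in the scene. Friction and masses are not known exactly. Their poses are not given: they have to be found in the camera images.
- riser: low display riser, fixed: a marble slab 300 (x) x 460 (y) mm and 20 mm thick, on a slightly smaller dark wooden plinth; its flat top is 50 mm above the table. Origin at the centre of its underside, on the table; its own +x points away from the robot to the far long edge, which lies at x = +150 mm. It is turned by up to 9 degrees
- riser_edge (a point): middle of the riser's far top edge (riser frame 150, 0, 50 mm)
- cake_board: loose stiff gold-coloured rectangular cake board 160 (x) x 120 (y) x 8 mm thick, 0.11 to 0.22 kg, lying flat on the riser's left or right half, its front edge 20 to 80 mm short of the far edge and up to 15 degrees askew. Origin at the centre of its underside; +x points to its front edge (away from the robot) at x = +80 mm, its rear edge (towards the robot) is at x = -80 mm
- board_front (a point): middle of the board's front edge, on its top face (board frame 80, 0, 8 mm)
- mini_cake: little round loose cake, orange glaze with chocolate panels and berries, 70 mm diameter, 40 mm high (48 mm with the berries), 0.15 kg, standing within 13 mm of the middle of the rectangular board; friction alone holds it there, so it rides along when the board is pushed slowly. Origin at the centre of its underside
- round_board: loose round cake board of the same gold material, 140 mm diameter, 8 mm thick, on the other half of the riser. Origin at the centre of its underside. To be left alone
- white_cake: loose cream-coloured cake 80 mm diameter, 45 mm high (54 mm with its berry), on the round board. Origin at the centre of its underside. To be left alone
- jar: small amber jar 34 mm diameter, 60 mm high, standing loose on the riser between the two boards. Origin at the centre of its underside. To be left alone
- cup: white ceramic cup 70 mm diameter, 60 mm high, on the table left of the riser. To be left alone
- shaker: clear sugar shaker 60 mm diameter, 130 mm high, on the table left of the riser. To be left alone
- spatula: spatula 260 mm long lying on the table right of the riser. To be left alone
- tart: small tart 70 mm diameter, 20 mm high, on the table right of the riser. To be left alone
Things that resemble listed ones, but are neither listed nor needed, are in the scene too. What is shaped like the cake_board but pink or purple is not meant.

How it is judged:
By the outcome, as a careful person would: the job done as asked, in the order asked, and still so for the second after the job is handed in, with the robot touching nothing.
It also fails if it takes over 45 s, if anything falls off the work surface, if the arm or the gripper's body presses on something with over 40 N, if the wrist force passes 120 N, or if a joint passes its speed limit or range.

## Working session

There is one attempt and no reset: what is moved stays moved. The work goes in short steps, Python scripts to look and compute and a tool call to move; the robot and the scene stay as the last step left them, time stands still between calls to the robot, and variables do not carry over. Pictures are saved under pics/ and viewed, at most 10 in all, crops included, and the job is handed in when it is done.

Besides the shell and the picture viewer there is one more tool, called after "Emit:" in YAML: its name, and indented under it one key for each argument. servo_tool: Moves the arm, as the interface text tells. Its arguments: {"type":"object","properties":{"increments":{"type":"array"},"force":{"type":"number"}},"required":["increments"]}

```bash
mkdir -p pics; cat > h.py <<'E'
import numpy as np, cv2
from plant import *
def save(n,fn):
    im,d=read_camera(n); cv2.imwrite('pics/'+fn+'.png',im[:,:,::-1]); np.save('pics/'+fn+'.npy',d); return im,d
def ray(p,px):
    x=(np.array(px,float)-[p['cx'],p['cy']])/[p['fx'],p['fy']]
    u=x.copy()
    for _ in range(20): u=x/(1+p['k1']*(u@u))
    R=cv2.Rodrigues(np.array(p['rvec'],float))[0]; t=np.array(p['tvec'],float).ravel()
    return R,t,np.r_[u,1]
def atz(p,px,z):
    R,t,v=ray(p,px); C=-R.T@t; w=R.T@v; return C+w*(z-C[2])/w[2]
def atd(p,px,d):
    R,t,v=ray(p,px); return R.T@(v*d-t)
E
python3 - <<'E'
from h import *
for n in ['side','top']:
    save(n,n+'1'); print(n,camera_params(n))
print(read_state())
E
```

```text
side {'fx': 540.6385904075016, 'fy': 540.6385904075016, 'cx': 277.5633405861136, 'cy': 203.0478187342704, 'k1': 0.0441770955846579, 'rvec': array([ 0.99459055,  2.36300329, -1.09852199]), 'tvec': array([ 0.35494991, -0.15343263,  1.95523684])}
top {'fx': 514.2229091201023, 'fy': 514.2229091201023, 'cx': 282.3673774709082, 'cy': 218.27105588367476, 'k1': -0.0661570095954717, 'rvec': array([ 2.15836824, -2.17093193,  0.1506308 ]), 'tvec': array([-0.01647476,  0.50594762,  1.31887092])}
{'t': 0.1, 'q': array([-1.23637499e+00,  1.31120241e-01,  1.48912592e+00, -2.19195278e-05,
        1.52299134e+00, -8.53988776e-02]), 'dq': array([ 0.00127238, -0.00030627, -0.00329853, -0.00053439, -0.00075217,
       -0.00079794]), 'joint_torque': array([ 1.15934556e-03, -5.61339068e+01, -4.93095660e+01,  7.69975735e-02,
        2.90798326e-02, -7.21316246e-05]), 'tool_pos': array([ 0.24451259, -0.54771019,  0.40379584]), 'orientation': array([-3.07103960e+00, -6.54281997e-01,  3.54812108e-04]), 'force': array([-0.82179961,  0.09041402,  0.73448316]), 'wrist_torque': array([-0.03494803,  0.01059204,  0.02316885]), 'gripper_force': 0.0, 'opening': 0.09268608456128458}
```

View pics/top1.png

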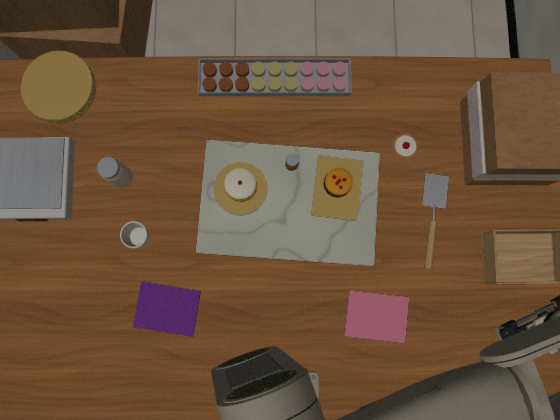

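View pics/side1.png

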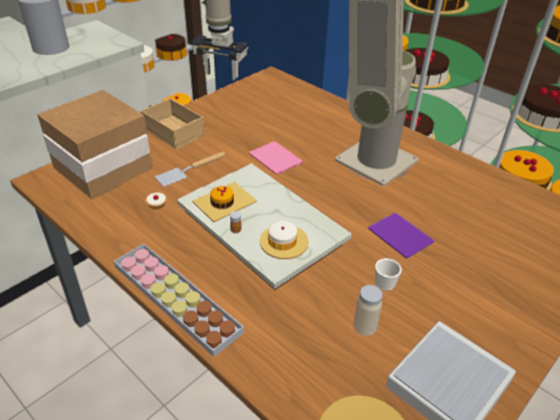

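The top view shows a gold rectangular board with the orange cake at about (338,187), on the right half of the marble. The pink (377,316) and purple (167,308) rectangles are decoys, and the round gold board is at (240,188). I'll confirm in an enlarged crop.

```bash
python3 - <<'E'
import cv2
im=cv2.imread('pics/top1.png')[130:275,190:390]
cv2.imwrite('pics/c1.png',cv2.resize(im,None,fx=4,fy=4,interpolation=cv2.INTER_CUBIC))
E
```

```text
(no output)
```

View pics/c1.png

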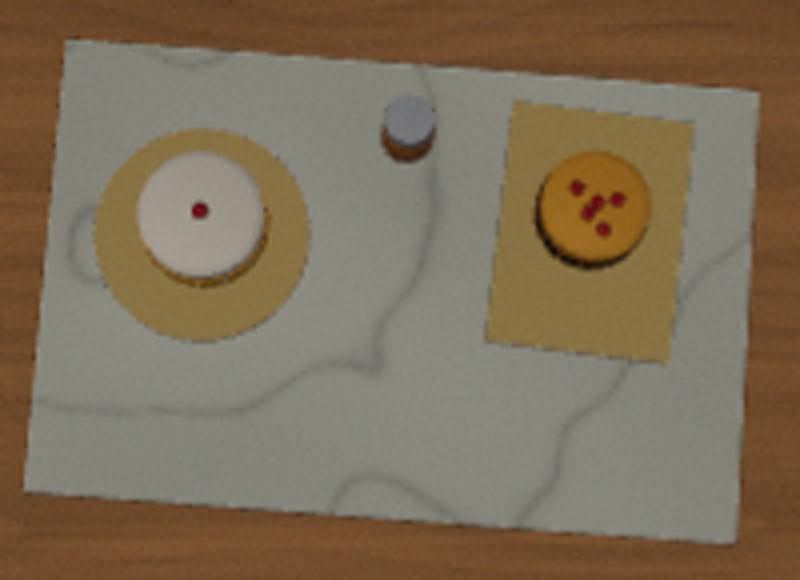

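The crop shows the gold board with its corners at FL (514,101), FR (694,124), RR (668,362) and RL (486,341). The marble corners are at (66,40), (760,93), (736,543) and (24,490), and the orange cake stands on the gold board. That is the one meant.

```bash
cat > m.py <<'E'
from h import *
p=camera_params('top'); d=np.load('pics/top1.npy')
f=lambda c:(np.array(c)+.5)/4-.5+[190,130]
R=np.array([atz(p,f(c),.05) for c in [(66,40),(760,93),(736,543),(24,490)]])
B=np.array([atz(p,f(c),.058) for c in [(514,101),(694,124),(668,362),(486,341)]])
print('riser',R.round(3).tolist(),'\nboard',B.round(3).tolist())
ang=lambda v:np.degrees(np.arctan2(v[1],v[0]))
fr=R[0]-R[1]; print('riser yaw from far/near/sides',ang(fr)-90,ang(R[3-0]-R[2])-90,ang(R[1]-R[2]),ang(R[0]-R[3]))
print('board yaw',ang(B[0]-B[1])-90,ang(B[3]-B[2])-90,ang(B[1]-B[2]),ang(B[0]-B[3]),'c',B.mean(0),'rc',R.mean(0))
print('cake',atz(p,f((594,206)),.098))
print('jar',atz(p,f((409,118)),.11))
for c in [(350,450),(580,330),(594,206)]:
    q=f(c); print('depth pt',atd(p,q,d[int(q[1]+.5),int(q[0]+.5)]).round(4))
# side view heights
ps=camera_params('side'); ds=np.load('pics/side1.npy')
for q in [(210,204),(222,191),(290,205)]: print('side',q,atd(ps,q,ds[q[1],q[0]]).round(4))
E
python3 m.py
```

```text
riser [[0.714, 0.181, 0.05], [0.677, -0.278, 0.05], [0.38, -0.253, 0.05], [0.417, 0.204, 0.05]] 
board [[0.669, -0.114, 0.058], [0.654, -0.232, 0.058], [0.497, -0.211, 0.058], [0.511, -0.093, 0.058]]
riser yaw from far/near/sides -4.623209946043616 -4.601045390198692 -4.753057458472933 -4.487203560973101
board yaw -7.523773787064371 -6.901683572438827 -7.675430689475433 -7.408672087710102 c [ 0.58279367 -0.16241067  0.058     ] rc [ 0.54698633 -0.03648804  0.05      ]
cake [ 0.59141018 -0.15981285  0.098     ]
jar [ 0.64561848 -0.04305609  0.11      ]
depth pt [ 0.4417 -0.0052  0.0498]
depth pt [ 0.5186 -0.1548  0.0527]
depth pt [ 0.591  -0.1595  0.1001]
side (210, 204) [ 0.6291 -0.1765  0.0606]
side (222, 191) [ 0.5953 -0.1566  0.1037]
side (290, 205) [ 0.4488 -0.0095  0.0494]
```

The board has to be pushed about 64 mm and turned about +2.8°. I'll push its rear edge with two fingertips held parallel to the riser edge. First I need the move to a point above and behind the board.

```bash
cat > go.py <<'E'
import sys; from h import *
from scipy.spatial.transform import Rotation as Ro
# usage: go.py x y z : slide/dr to reach target pose with yaw of riser
x,y,z=map(float,sys.argv[1:4]); yaw=np.radians(float(sys.argv[4]) if len(sys.argv)>4 else -4.62)
s=read_state(); R=Ro.from_rotvec(s['orientation']); 
print('t',s['t'],'pos',s['tool_pos'].round(4),'F',s['force'].round(1),'q6',s['q'][5],'open',s['opening'])
print('slide mm',(R.inv().apply(np.array([x,y,z])-s['tool_pos'])*1000).round(1))
for k in (0,np.pi):
    T=Ro.from_euler('z',yaw+k)*Ro.from_rotvec([np.pi,0,0]); print('dr',(R.inv()*T).as_rotvec().round(4))
E
python3 go.py 0.468 -0.153 0.30
```

```text
t 0.1 pos [ 0.2445 -0.5477  0.4038] F [-0.8  0.1  0.7] q6 -0.08539887759856941 open 0.09268608456128458
slide mm [ 365.  -269.2  104.3]
dr [-1.600e-03  3.000e-04  5.005e-01]
dr [-4.0000e-04 -2.2000e-03 -2.6411e+00]
```

Emit:
servo_tool:
  increments:
    - {"slide": [50,-37,0],"dr": [0,0,0.07],"jaw": 0.35}
    - {"slide": [91,-67,0],"dr": [0,0,0.14],"jaw": 0.35}
    - {"slide": [130,-96,0],"dr": [0,0,0.2],"jaw": 0.35}
    - {"slide": [170,-125,0],"dr": [0,0,0.25],"jaw": 0.35}
    - {"slide": [210,-155,10],"dr": [0,0,0.3],"jaw": 0.35}
    - {"slide": [250,-184,25],"dr": [0,0,0.36],"jaw": 0.35}
    - {"slide": [290,-214,45],"dr": [0,0,0.42],"jaw": 0.35}
    - {"slide": [330,-243,70],"dr": [0,0,0.46],"jaw": 0.35}
    - {"slide": [355,-262,85],"dr": [0,0,0.5],"jaw": 0.35}
    - {"slide": [365,-269,100],"dr": [-0.002,0,0.5],"jaw": 0.35}
    - {"slide": [365,-269,104],"dr": [-0.002,0,0.5],"jaw": 0.35}
    - {"slide": [365,-269,104],"dr": [-0.002,0,0.5],"jaw": 0.35}
    - {"slide": [365,-269,104],"dr": [-0.002,0,0.5],"jaw": 0.35}
    - {"slide": [365,-269,104],"dr": [-0.002,0,0.5],"jaw": 0.35}

```text
t: 1.5
tool_pos: [0.4682, -0.1548, 0.302]
orientation: [3.136, -0.128, 0.003]
force: [-0.4, -0.1, 0.5]
opening: 0.0602
gripper_force: 0.0
```

```bash
python3 go.py 0.468 -0.153 0.24; python3 - <<'E'
from h import *
save('wrist','w1'); p=camera_params('wrist'); print(p); np.save('pics/w1p.npy',p,allow_pickle=True)
E
```

```text
t 1.5 pos [ 0.4682 -0.1548  0.302 ] F [-0.4 -0.1  0.5] q6 1.230640270333225 open 0.06017137706120362
slide mm [-0.5 -1.9 61.9]
dr [ 0.0027 -0.0022 -0.0013]
dr [-0.0034 -0.0043  3.1403]
{'fx': 299.76277457504256, 'fy': 299.76277457504256, 'cx': 277.76149539100516, 'cy': 212.09649105622486, 'k1': -0.04992752122626508, 'rvec': array([-2.00283764,  2.17567333,  0.27418505]), 'tvec': array([-0.11550573,  0.46023294,  0.40994956])}
```

View pics/w1.png

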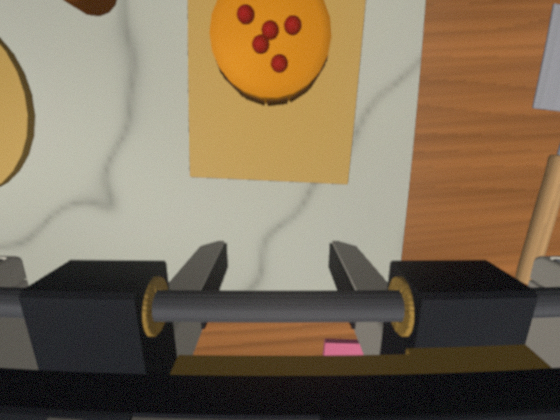

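The wrist view shows the board's rear edge from (190,178) to (349,185), with the fingertips near (217,245) and (340,245), behind it and about centred.

```bash
python3 - <<'E'
from h import *
p=np.load('pics/w1p.npy',allow_pickle=True).item(); d=np.load('pics/w1.npy')
for q in [(190,178),(349,185)]: print(atz(p,q,.058).round(4))
for q in [(240,165),(300,165),(240,205),(150,150),(380,150),(221,250),(336,250),(217,246),(340,246)]: print(q,atd(p,q,d[q[1],q[0]]).round(4))
E
```

```text
[ 0.5109 -0.0916  0.058 ]
[ 0.4957 -0.211   0.058 ]
(240, 165) [ 0.5175 -0.1305  0.059 ]
(300, 165) [ 0.5136 -0.1749  0.0577]
(240, 205) [ 0.4852 -0.1258  0.05  ]
(150, 150) [ 0.5341 -0.0617  0.0503]
(380, 150) [ 0.5194 -0.2373  0.0501]
(221, 250) [ 0.4781 -0.1238  0.128 ]
(336, 250) [ 0.4737 -0.1866  0.1301]
(217, 246) [ 0.4794 -0.1212  0.1248]
(340, 246) [ 0.4734 -0.19    0.124 ]
```

Emit:
servo_tool:
  increments:
    - {"slide": [0,0,20],"dr": [0.002,-0.002,0],"jaw": 0.35}
    - {"slide": [0,0,40],"dr": [0.002,-0.002,0],"jaw": 0.35}
    - {"slide": [0,0,50],"dr": [0.002,-0.002,0],"jaw": 0.35}
    - {"slide": [0,0,56],"dr": [0.002,-0.002,0],"jaw": 0.35}
    - {"slide": [0,0,60],"dr": [0.002,-0.002,0],"jaw": 0.35}
    - {"slide": [0,0,60],"dr": [0.002,-0.002,0],"jaw": 0.35}
    - {"slide": [0,0,60],"dr": [0.002,-0.002,0],"jaw": 0.35}
    - {"slide": [0,0,60],"dr": [0.002,-0.002,0],"jaw": 0.35}

```text
t: 2.35
tool_pos: [0.4686, -0.1537, 0.2415]
orientation: [3.139, -0.126, -0.001]
force: [1.0, -1.2, -0.7]
opening: 0.0605
gripper_force: 0.0
```

```bash
python3 go.py 0.468 -0.153 0.239
```

```text
t 2.35 pos [ 0.4686 -0.1537  0.2415] F [ 1.  -1.2 -0.7] q6 1.2302411514323075 open 0.0604989259654191
slide mm [-0.7 -0.7  2.5]
dr [0.0003 0.0004 0.0005]
dr [-6.0000e-04  5.0000e-04 -3.1411e+00]
```

Emit:
servo_tool:
  increments:
    - {"slide": [0,0,2.5],"dr": [0,0,0],"jaw": 0.35}
    - {"slide": [0,0,2.5],"dr": [0,0,0],"jaw": 0.35}
    - {"slide": [1,0,2.5],"dr": [0,0,0],"jaw": 0.35}
    - {"slide": [3,0,2.5],"dr": [0,0,0],"jaw": 0.35}
    - {"slide": [5,0,2.5],"dr": [0,0,0],"jaw": 0.35}
    - {"slide": [7,0,2.5],"dr": [0,0,0],"jaw": 0.35}
    - {"slide": [9,0,2.5],"dr": [0,0,0],"jaw": 0.35}
    - {"slide": [11,0,2.5],"dr": [0,0,0],"jaw": 0.35}
    - {"slide": [13,0,2.5],"dr": [0,0,0],"jaw": 0.35}
    - {"slide": [15,0,2.5],"dr": [0,0,0],"jaw": 0.35}
    - {"slide": [17,0,2.5],"dr": [0,0,0],"jaw": 0.35}
    - {"slide": [19,0,2.5],"dr": [0,0,0],"jaw": 0.35}
    - {"slide": [21,0,2.5],"dr": [0,0,0],"jaw": 0.35}
    - {"slide": [23,0,2.5],"dr": [0,0,0],"jaw": 0.35}
    - {"slide": [25,0,2.5],"dr": [0,0,0],"jaw": 0.35}
    - {"slide": [27,0,2.5],"dr": [0,0,0],"jaw": 0.35}
    - {"slide": [29,0,2.5],"dr": [0,0,0],"jaw": 0.35}
    - {"slide": [31,0,2.5],"dr": [0,0,0],"jaw": 0.35}
    - {"slide": [33,0,2.5],"dr": [0,0,0],"jaw": 0.35}
    - {"slide": [34,0,2.5],"dr": [0,0,0],"jaw": 0.35}

```text
t: 4.35
tool_pos: [0.5023, -0.1564, 0.2382]
orientation: [-3.139, 0.126, 0.002]
force: [-3.9, -1.3, 1.6]
opening: 0.0605
gripper_force: 1.4
```

```bash
python3 go.py 0.503 -0.156 0.239;python3 - <<'E'
from h import *
save('wrist','w2'); p=camera_params('wrist'); np.save('pics/w2p.npy',p,allow_pickle=True)
E
```

```text
t 4.35 pos [ 0.5023 -0.1564  0.2382] F [-3.9 -1.3  1.6] q6 1.2520150069377978 open 0.06053899566050432
slide mm [ 0.7 -0.4 -0.8]
dr [-0.0001  0.0015  0.0004]
dr [-2.4000e-03 -2.0000e-04 -3.1412e+00]
```

View pics/w2.png

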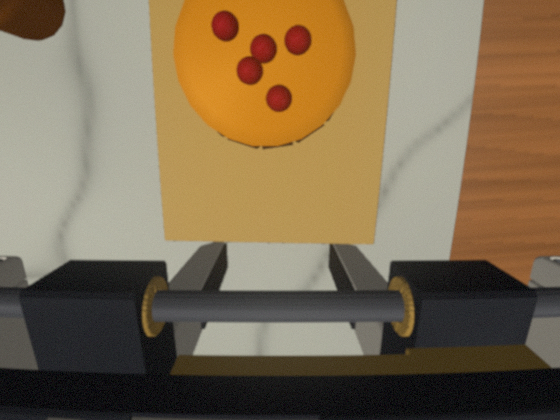

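The board is now square against both fingertips: its rear edge runs level from (165,242) to (376,244), with the cake upright. Next I'll measure how far it still has to go.

```bash
cat > e.py <<'E'
from h import *
import sys
def rep(n,a,b):
    p=np.load(f'pics/{n}p.npy',allow_pickle=True).item()
    A,B=atz(p,a,.058),atz(p,b,.058); print(A.round(4),B.round(4),'yaw',np.degrees(np.arctan2((A-B)[1],(A-B)[0]))-90)
    u=np.array([np.cos(np.radians(-4.62)),np.sin(np.radians(-4.62))]); print('overhang',((A+B)[:2]/2-[.6965,-.0486])@u+.16)
E
python3 -c "
from e import *
rep('w2',(165,242),(376,244))"
```

```text
[ 0.5164 -0.092   0.058 ] [ 0.5056 -0.2122  0.058 ] yaw -5.163973304274151
overhang -0.016550536039441732
```

Emit:
servo_tool:
  increments:
    - {"slide": [1,0,0],"dr": [0,0,0],"jaw": 0.35}
    - {"slide": [3,0,0],"dr": [0,0,0],"jaw": 0.35}
    - {"slide": [5,0,0],"dr": [0,0,0],"jaw": 0.35}
    - {"slide": [8,0,0],"dr": [0,0,0],"jaw": 0.35}
    - {"slide": [11,0,0],"dr": [0,0,0],"jaw": 0.35}
    - {"slide": [14,0,0],"dr": [0,0,0],"jaw": 0.35}
    - {"slide": [17,0,0],"dr": [0,0,0],"jaw": 0.35}
    - {"slide": [20,0,0],"dr": [0,0,0],"jaw": 0.35}
    - {"slide": [23,0,0],"dr": [0,0,0],"jaw": 0.35}
    - {"slide": [26,0,0],"dr": [0,0,0],"jaw": 0.35}
    - {"slide": [29,0,0],"dr": [0,0,0],"jaw": 0.35}
    - {"slide": [32,0,0],"dr": [0,0,0],"jaw": 0.35}
    - {"slide": [35,0,0],"dr": [0,0,0],"jaw": 0.35}
    - {"slide": [38,0,0],"dr": [0,0,0],"jaw": 0.35}
    - {"slide": [41,0,0],"dr": [0,0,0],"jaw": 0.35}
    - {"slide": [44,0,0],"dr": [0,0,0],"jaw": 0.35}
    - {"slide": [46,0,0],"dr": [0,0,0],"jaw": 0.35}
    - {"slide": [48,0,0],"dr": [0,0,0],"jaw": 0.35}
    - {"slide": [49,0,0],"dr": [0,0,0],"jaw": 0.35}
    - {"slide": [50,0,0],"dr": [0,0,0],"jaw": 0.35}

```text
t: 6.4
tool_pos: [0.552, -0.1603, 0.2381]
orientation: [-3.139, 0.126, 0.003]
force: [-4.3, 0.6, 3.2]
opening: 0.0607
gripper_force: 2.3
```

```bash
python3 go.py 0.553 -0.16 0.239;python3 - <<'E'
from h import *
save('wrist','w3'); p=camera_params('wrist'); np.save('pics/w3p.npy',p,allow_pickle=True)
im,_=save('top','top3'); im=im[130:275,190:390,::-1]
a=cv2.resize(im,None,fx=4,fy=4,interpolation=cv2.INTER_CUBIC)[:,250:]
w=cv2.imread('pics/w3.png')[150:300,130:400]
c=np.zeros((580,800,3),np.uint8); c[:,:550]=a; c[:139,550:]=cv2.resize(w,(250,139))
cv2.imwrite('pics/c3.png',c)
E
```

```text
t 6.4 pos [ 0.552  -0.1603  0.2381] F [-4.3  0.6  3.2] q6 1.279425413770641 open 0.06069972244609088
slide mm [ 0.9 -0.4 -0.9]
dr [-0.0001  0.0017  0.0004]
dr [-2.6000e-03 -1.0000e-04 -3.1412e+00]
```

View pics/c3.png

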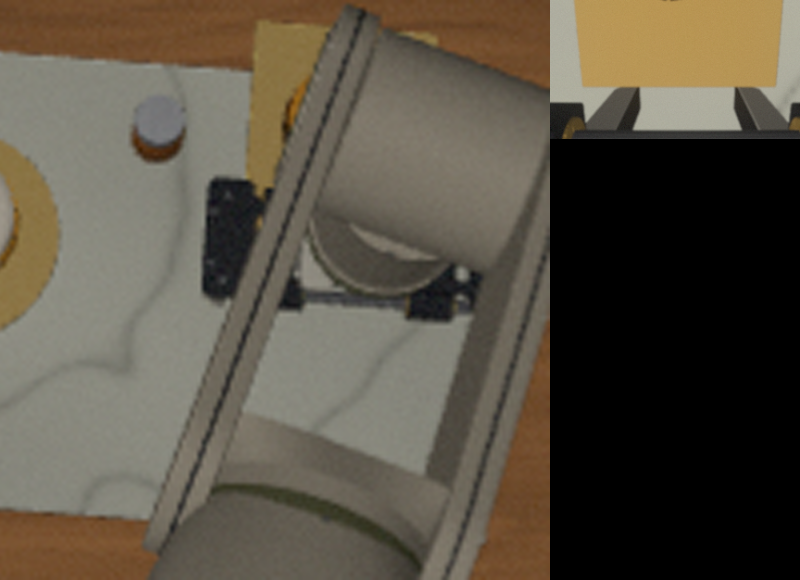

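View pics/w3.png

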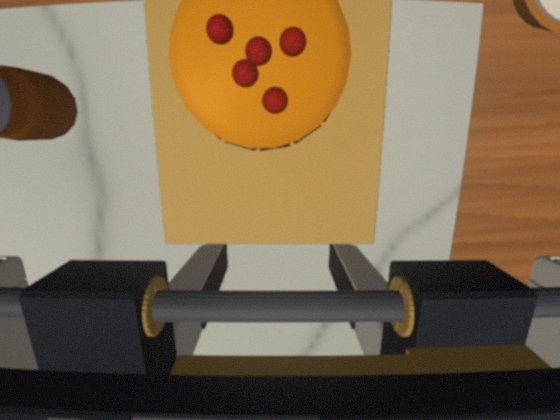

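The crop shows the board's front-left corner at (258,22), past the riser edge at (250,70). The wrist view shows the rear edge from (164,243) to (376,243), and the riser's far edge from (10,9) to (480,3).

```bash
python3 -c "
from e import *
rep('w3',(164,243),(376,243.5))
p=np.load('pics/w3p.npy',allow_pickle=True).item()
A,B=atz(p,(10,9),.05),atz(p,(480,3),.05);print(A,B,np.degrees(np.arctan2((A-B)[1],(A-B)[0]))-90)
M=sum(atz(p,q,.058) for q in[(164,243),(376,243.5)])/2
n=np.array([(A-B)[1],-(A-B)[0]]);n/=np.linalg.norm(n);print('overhang direct',.16-(A[:2]-M[:2])@n)
# edge location by brightness gradient
im=cv2.imread('pics/w3.png').astype(int)
for x in (20,60,100,130,400,420,440,465): c=im[:40,x,0]; print(x,c[:16].tolist())
pt=camera_params('top');f=lambda c:(np.array(c)+.5)/4-.5+[190,130]
F=atz(pt,f((508,22)),.058); print('FL',F,(F[:2]-[.6965,-.0486])@[.9968,-.0805])
"
```

```text
[ 0.5657 -0.0953  0.058 ] [ 0.5557 -0.2162  0.058 ] yaw -4.729297191147353
overhang 0.033267737944966125
[ 0.69805193 -0.03001237  0.05      ] [ 0.67885145 -0.27396777  0.05      ] -4.500182015257678
overhang direct 0.03293309850298645
20 [44, 49, 48, 48, 51, 51, 80, 125, 149, 154, 154, 158, 153, 155, 154, 156]
60 [51, 51, 52, 79, 120, 148, 155, 156, 152, 157, 154, 152, 158, 156, 157, 154]
100 [61, 92, 130, 151, 160, 161, 159, 157, 158, 160, 161, 157, 158, 159, 160, 161]
130 [116, 140, 158, 160, 159, 161, 160, 162, 161, 161, 160, 161, 159, 161, 158, 162]
400 [155, 161, 162, 162, 160, 158, 158, 154, 160, 155, 157, 158, 160, 160, 160, 157]
420 [143, 154, 157, 156, 157, 158, 154, 159, 159, 158, 158, 156, 157, 162, 155, 157]
440 [90, 138, 152, 160, 157, 159, 159, 157, 156, 155, 156, 155, 157, 155, 158, 158]
465 [61, 91, 127, 150, 154, 155, 155, 154, 157, 153, 155, 156, 155, 157, 158, 154]
FL [ 0.72287334 -0.11075424  0.058     ] 0.03129236223251501
```

Emit:
servo_tool:
  increments:
    - {"slide": [1,0,0],"dr": [0,0,0],"jaw": 0.35}
    - {"slide": [3,0,0],"dr": [0,0,0],"jaw": 0.35}
    - {"slide": [5,0,0],"dr": [0,0,0],"jaw": 0.35}
    - {"slide": [6.5,0,0],"dr": [0,0,0],"jaw": 0.35}
    - {"slide": [7.3,0,0],"dr": [0,0,0],"jaw": 0.35}
    - {"slide": [7.3,0,0],"dr": [0,0,0],"jaw": 0.35}
    - {"slide": [7.3,0,0],"dr": [0,0,0],"jaw": 0.35}
    - {"slide": [6,0,0],"dr": [0,0,0],"jaw": 0.35}
    - {"slide": [2,0,0],"dr": [0,0,0],"jaw": 0.35}
    - {"slide": [-8,0,0],"dr": [0,0,0],"jaw": 0.35}
    - {"slide": [-20,0,0],"dr": [0,0,0],"jaw": 0.35}
    - {"slide": [-35,0,0],"dr": [0,0,0],"jaw": 0.35}
    - {"slide": [-50,0,0],"dr": [0,0,0],"jaw": 0.35}
    - {"slide": [-60,0,-20],"dr": [0,0,0],"jaw": 0.35}
    - {"slide": [-80,0,-60],"dr": [0,0,0],"jaw": 0.35}
    - {"slide": [-110,0,-95],"dr": [0,0,0],"jaw": 0.35}
    - {"slide": [-140,0,-130],"dr": [0,0,0],"jaw": 0.35}
    - {"slide": [-150,0,-150],"dr": [0,0,0],"jaw": 0.35}
    - {"slide": [-150,0,-150],"dr": [0,0,0],"jaw": 0.35}
    - {"slide": [-150,0,-150],"dr": [0,0,0],"jaw": 0.35}

```text
t: 8.5
tool_pos: [0.4025, -0.1483, 0.3882]
orientation: [3.139, -0.126, -0.0]
force: [0.7, -0.3, -0.6]
opening: 0.0603
gripper_force: 0.0
```

```bash
python3 - <<'E'
from h import *
im,_=save('wrist','w4'); p=camera_params('wrist'); np.save('pics/w4p.npy',p,allow_pickle=True)
print(read_state()['force'])
E
```

```text
[ 0.79896182 -0.58224541  0.13138176]
```

View pics/w4.png

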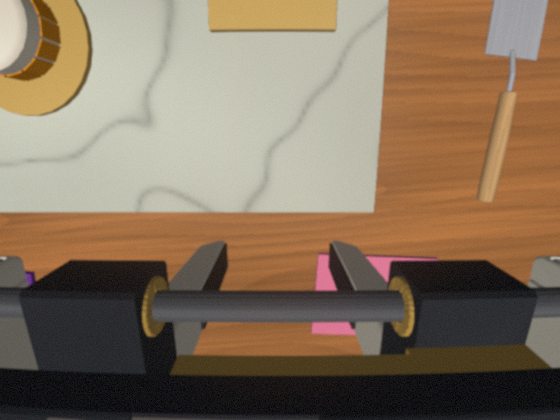

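The arm is clear. The board's rear edge, (210,28) to (337,29), is parallel to the riser's near edge at row 212. I'll check the front from the top view.

```bash
python3 - <<'E'
from e import *
rep('w4',(210,28.5),(337,29.5))
im,_=save('top','top4'); cv2.imwrite('pics/c4.png',cv2.resize(im[100:245,190:390,::-1],None,fx=4,fy=4,interpolation=cv2.INTER_CUBIC))
E
```

```text
[ 0.5725 -0.0972  0.058 ] [ 0.5619 -0.2158  0.058 ] yaw -5.128586203132855
overhang 0.039795596140726794
```

View pics/c4.png

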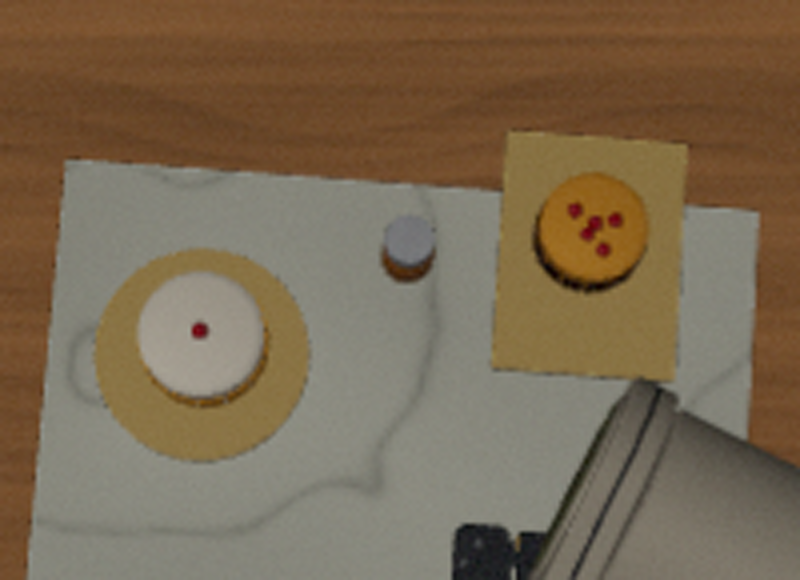

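The board sticks out about 40 mm and is square to the edge within 0.5°: its front runs from (509,130) to (687,145), and the riser edge from (66,160) to (760,213). The cake is upright, and nothing else has moved.

```bash
python3 -c "
from plant import *
print(close_job())"
```

```text
the job is handed in; nothing more can be done
None
```

The gold cake board now sticks out about 40 mm over the riser's far edge, square to within about 0.5°, with its cake still standing on it; the arm has backed away and the job is handed in.

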